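# Reset the film applicator and lay out the drawdown tools

## Robot

A 6-joint arm with a two-finger parallel gripper is mounted at the origin on the work surface. World frame = base frame: x ahead of the robot, y to its left, z up, the work surface at z = 0. Lengths are in m, angles in rad, forces in N, time in s.
With the tool pointing down it reaches from about 0.275 to 0.75 m from the base axis. Payload 10.2 kg.
Tool frame: the origin (TCP) lies midway between the tips of the shut fingers; the grasp point (between the pads) lies env.grip_point_offset behind it (env.grip_point_offset is the distance from the TCP to the grasp point, in m); z points along the fingers, y is the direction in which the jaws open and shut (so a half turn about z gives the same grasp; the last joint's range is limited). The gripper opens to 88 mm and grips with 3 to 60 N. Pads are 18 mm wide; open, the fingers measure 123 mm over their backs; the gripper's body (75 mm by 187 mm) begins 45 mm behind the grasp point.
Start: joints at [-1.334, 0.313, 1.498, -0, 1.331, -0.223], TCP at [0.233, -0.47, 0.239] pointing down, gripper open.
Joint ranges: [-2.94, 2.94], [-0.97, 2.17], [0.19, 2.56], [-1.23, 4.37], [0.02, 3.11], [-2.88, 2.88]. Speed limits (rad/s): [2.39, 2.39, 3.01, 3.14, 3.14, 3.14].

## Interface

Orientations are given as a unit quaternion [x, y, z, w].
In Python, from cell import env gives the robot as it stands.
- The arm moves only by the shell command python3 -m jog 'ROWS' [FORCE]. ROWS is JSON, a list of rows, each a list of 5 numbers: the shift along the tool's x, y, z in cm, then the turn about the tool's z in rad, then the opening, from 0 (shut) to 1 (fully open). A call has 1 to 10 rows; each row is the pose to reach, as a shift and turn from the pose commanded when the call began, along the tool's axes at that moment; what a row does not reach only later rows make up. A row lasts 1/10 s, in which the tool goes at most 50 mm and 8.59 degrees, less where a joint would pass 70% of its speed; a pose out of reach is approached as far as the arm can. A call with a gripper value outside its range is refused whole. The fingers move at their own pace and stop on an object; FORCE is the grip in N (left out, the last holds). Time passes only in rows, so rows that repeat a pose let the fingers close. It gives the time, the measured TCP pose, the force and the opening at its end, in the units of the state.
- env.get_obs(): the state, without advancing time (a new reading comes with each control period).
- env.get_image(name): name is "scene" or "top" or "wrist"; returns a dict with "pixels" (400x640x3 uint8, red, green, blue), "range_z" (400x640 float32, m along the optical axis (not along the pixel's ray), 0 where there is no reading), "fovy" (degrees; the focal length in pixels is half the picture's height over the tangent of half this angle, whatever the lens; pixels are square), "cx", "cy" (the principal point, pixels), "eye" and "rotation" of the camera in the world; the wrist camera has in their place "T_tool_cam" (4x4, takes a point from camera to tool coordinates, whose origin is the TCP and whose axes are the flange's). Camera axes: x right, y down, z forward; pixel columns grow to the right and rows downward; lengths in m; the calibration is good to about 2 mm. A picture is of the moment at which its call begins: read the wrist's pose just before it.
- env.finish_job(): hands the job in, once; it reports no verdict.
The state is a dict: "time": time; "joint_pos": joint angles; "dq": joint speeds; "tau": joint torques, N m; "ee_pos": TCP position; "tcp_rot": TCP orientation; "wrist_force": force on the tool from outside, world axes, zero at the start; "ft_torque": the same for the moment, N m; "opening": finger opening in m.
Only numpy, scipy, OpenCV 4.12 (cv2) and the standard library are available. Lean on these libraries where they do the work, as an engineer would, in place of code of your own. Each camera call takes 0.05 s, during which the arm holds its last target. There are 200 camera calls.

## Task

Get the film applicator ready for the next drawdown: wind its carriage back with the handwheel until the pointer stands on the start line, and then pull the wire bar up out of the spring clips at the far end of the bed. Lay the bar and whichever of the other tools are there flat in the steel tray, side by side across it with their handles towards the robot, in the order of use starting at the end nearest the applicator: stirring paddle, ladle, wire bar, scraper, brush. Do not shove the carriage by hand, and leave the other things on the bench where they stand.

Things in the scene. Friction and masses are not known exactly. Their poses are not given: they have to be found in the camera images.
- applicator: Film applicator, fixed on the bench at the robot's left: grey bed 360 long (x, away from the robot) x 220 wide, top 42 above the bench, rails along it at y = +/-82, a carriage bridging them, handwheel at the near right corner, spring clips near the far end. Origin: bench level, centre of the bed; z up.
- handwheel (a joint): Handwheel angle (rad), growing anticlockwise from above. A belt drives the carriage: distance beyond the start line = 0.011 m x angle, so 0 is on the line; clockwise brings the carriage back to the robot. Starts at 5.3 to 8.6, stops at -1.3 and 9.3, takes about 0.3 N m, stays where left. A grasp turns it 1 to 1.5 rad: several are needed.
- wheel_centre (a point): Centre of the handwheel at rim height (95), axis vertical; axes of the applicator. Black rim: round bar 14 thick, mean radius 58; grip it from above, one finger inside, one outside. Hub radius 14; three spokes 10 thick at handwheel angle + 0, 120, 240 degrees from the applicator's x axis. 22 mm free below the rim.
- carriage: Aluminium carriage bridge across the bed, 30 along x, 190 along y, top 85 above the bench. Moved by the handwheel, not by pushing. Origin: bench level below its middle; axes of the applicator.
- pointer (a point): Tip of the carriage's pointer over the scale strip on the left edge of the bed (45 above the bench).
- start_line (a point): The long black start line on the scale strip and across the bed; axes of the applicator. The pointer is on it when its x in this frame is 0.
- catch (a point): Seat of the wire bar in two spring clips near the far end of the bed: the bar's axis, 70 above the bench, 28 above the bed. Clips at y = +/-45 of the applicator, 12 wide, lips up to 83 above the bench. They open upwards: a straight upward pull of about 10 to 22 N on the middle of the bar snaps it out.
- wire_bar: Wire-wound coating bar: round steel bar 12 in diameter, 150 long, a square grey block (16 x 16, 18 long) on each end; 0.11 to 0.18 kg. Origin mid-bar on its axis, x along it. Starts in the clips, across the bed. On a flat surface its axis is 8 high. No handle: either way round will do.
- paddle: White plastic stirring paddle, 170 long, 8 thick: handle 16 wide from x = -82 to 18, blade 30 wide with three holes from 18 to 88. x axis from butt to working end, z up; origin on the underside below the grip place (near the balance point). Starts on the bench, handle roughly towards the robot; may be absent.
- ladle: Steel ladle: cup 44 in diameter, 30 high, centred at x = 47; level handle 10 wide, 8 thick, its middle 26 high (grip there), back to a foot at x = -106. x axis from butt to working end, z up; origin on the underside below the grip place (near the balance point). Starts on the bench, handle roughly towards the robot; may be absent.
- scraper: Scraper: wooden handle 20 wide, 16 high from x = -65 to 30, steel blade 50 wide at the end, to x = 85. x axis from butt to working end, z up; origin on the underside below the grip place (near the balance point). Starts on the bench, handle roughly towards the robot; may be absent.
- brush: Flat wash brush: wooden handle 16 wide, 14 high from x = -85 to 15, steel ferrule and grey bristles 30 wide from 15 to 85. x axis from butt to working end, z up; origin on the underside below the grip place (near the balance point). Starts on the bench, handle roughly towards the robot; may be absent.
- tray_in (a point): Centre of the inner floor of the steel tool tray, fixed on the bench at the robot's right: inside 204 (x, away from the robot) by 294 (y, its length), walls 3 thick, rim 18 and floor 3 above the bench. y points along the tray to the end nearest the applicator.
- tray_front (a point): Middle of the rim of the tray's long wall on the robot's side (105 before the tray's centre, 18 above the bench); the handles of the laid tools point to this wall.
- tin: Closed paint tin, 90 diameter, 105 high, standing at the back; leave alone.
- cup: Clear plastic mixing cup, 72 diameter, 60 high, standing behind the tools; leave alone.
- tape: Roll of yellow masking tape, 100 diameter, 24 high, between the robot and the work; leave alone.
- tin_lid: Loose steel tin lid, 86 diameter, 8 thick, on the bench between the robot and the work; leave alone.
- tinter: White tinter bottle, 72 diameter, 150 high, behind the tray; leave alone.
- cards: Stack of blank test cards, 140 x 100, 18 high, at the back; leave alone.
- jar: Small amber sample jar, 56 diameter, 60 high, between the tray and the tools; leave alone.

How it is judged:
By the outcome, as a careful person would: the job done as asked, in the order asked, and still so for the second after the job is handed in, with the robot touching nothing.
Of paddle, ladle, scraper, brush only 2 to 4 are there at a start; the rules pass over those that are not, and their reading is None.
At some moment in a run one of paddle, ladle, scraper, brush may be knocked a few centimetres aside while the robot is not near it.
Once in a run the grip may slacken for a moment while it holds something.
It also fails if it takes over 210 s, if anything falls off the work surface, if the arm or the gripper's body presses on something with over 40 N, if the wrist force passes 120 N, or if a joint passes its speed limit or range.

## Working session

There is one attempt and no reset: what is moved stays moved. The work goes in short steps, Python scripts to look and compute and a shell command to move; the robot and the scene stay as the last step left them, time stands still between calls to the robot, and variables do not carry over. Pictures are saved under pics/ and viewed, about 12 in all and at most 16, crops included, and the job is handed in when it is done.

```bash
ls; mkdir -p pics
cat > h.py <<'E'
import numpy as np, cv2, json, sys
from cell import env
from scipy.spatial.transform import Rotation as R
def cam(n):
    o=env.get_obs(); im=env.get_image(n)
    f=200/np.tan(np.radians(im['fovy'])/2)
    if 'eye' in im: e=np.array(im['eye']);r=np.array(im['rotation']).reshape(3,3)
    else:
        T=np.array(im['T_tool_cam']).reshape(4,4); rt=R.from_quat(o['tcp_rot']).as_matrix()
        e=np.array(o['ee_pos'])+rt@T[:3,3]; r=rt@T[:3,:3]
    return dict(p=im['pixels'],d=im['range_z'],f=f,cx=im['cx'],cy=im['cy'],e=e,r=r)
def ray(c,u,v,z):
    d=c['r']@np.array([(u-c['cx'])/c['f'],(v-c['cy'])/c['f'],1.]); return c['e']+d*(z-c['e'][2])/d[2]
def cloud(c):
    v,u=np.mgrid[:400,:640]; d=c['d']
    P=np.stack([(u-c['cx'])/c['f']*d,(v-c['cy'])/c['f']*d,d],-1)
    return P@c['r'].T+c['e']
def proj(c,P):
    q=c['r'].T@(np.array(P)-c['e']); return q[0]/q[2]*c['f']+c['cx'],q[1]/q[2]*c['f']+c['cy']
def save(c,n): cv2.imwrite('pics/'+n+'.png',c['p'][:,:,::-1])
def st():
    o=env.get_obs(); m=R.from_quat(o['tcp_rot']).as_matrix()
    print('t',round(o['time'],2),'p',np.round(o['ee_pos'],4),'x',np.round(m[:,0],3),'y',np.round(m[:,1],3),'z',np.round(m[:,2],3),'F',np.round(o['wrist_force'],1),'op',round(o['opening'],4))
def rel(P,yaw=None):
    "cm shift in tool axes to world TCP target P, and turn so that tool y points along yaw (mod pi)"
    o=env.get_obs(); m=R.from_quat(o['tcp_rot']).as_matrix()
    s=m.T@(np.array(P)-o['ee_pos'])*100
    t=None
    if yaw is not None:
        d=m.T@np.array([np.cos(yaw),np.sin(yaw),0]); t=np.arctan2(-d[0],d[1]); t=(t+np.pi/2)%np.pi-np.pi/2
    print('shift',np.round(s,2),'turn',None if t is None else round(t,3),'q6',round(o['joint_pos'][5],2))
E
python3 - <<'E'
from h import *
st(); print(env.grip_point_offset)
for n in('top','scene'):
    c=cam(n); save(c,n+'0'); np.savez(n+'0.npz',**c); print(n,c['e'],c['r'].round(3).tolist(),c['f'])
E
```

```text
pics
t 0.0 p [ 0.2329 -0.4702  0.2382] x [0.896 0.444 0.   ] y [ 0.444 -0.896 -0.001] z [-0.     0.001 -1.   ] F [ 0.3  0.3 -0.2] op 0.0881
0.0187Traceback (most recent call last):
  File "<stdin>", line 4, in <module>
  File "h.py", line 7, in cam
    if 'eye' in im: e=np.array(im['eye']);r=np.array(im['rotation']).reshape(3,3)
                                            ~~~~~~~~~~~~~~~~~~~~~~~~~~~~~~~~^^^^^
ValueError: cannot reshape array of size 4 into shape (3,3)
```

```bash
sed -i "s/r=np.array(im\['rotation'\]).reshape(3,3)/r=R.from_quat(im['rotation']).as_matrix()/" h.py
python3 - <<'E'
from h import *
for n in('top','scene'):
    c=cam(n); save(c,n+'0'); np.savez(n+'0.npz',**c); print(n,c['e'],c['r'].round(3).tolist(),c['f'])
E
```

```text
top [0.47165468 0.036139   1.13428648] [[0.001, -0.997, 0.082], [-1.0, -0.002, -0.013], [0.013, -0.082, -0.997]] 386.41227695712496
scene [0.99090383 0.38548527 1.07562508] [[-0.677, 0.647, -0.351], [0.736, 0.592, -0.327], [-0.004, -0.48, -0.877]] 421.9765552707439
```

View pics/top0.png

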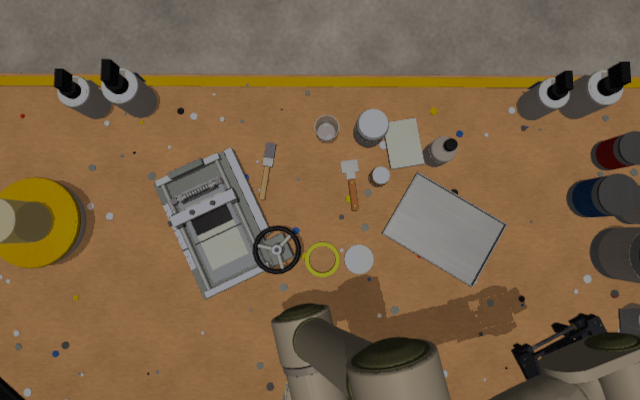

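View pics/scene0.png

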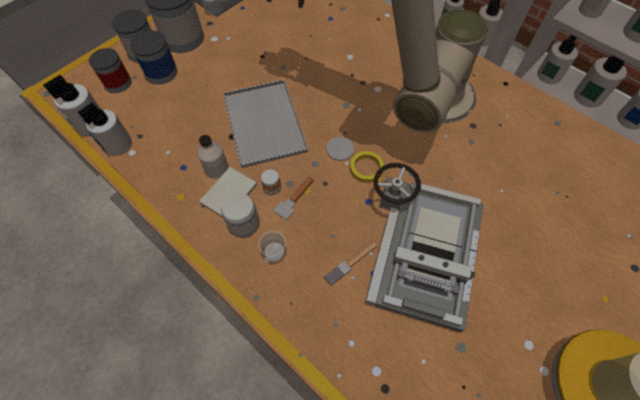

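Run:
```python
from h import *
c=dict(np.load('top0.npz')); X=cloud(c)
z=X[...,2]
def rect(m):
    P=X[m][:,:2]; k=cv2.minAreaRect((P*1000).astype(np.float32)); return k
# applicator: height >0.03 region in image
reg=np.zeros((400,640),bool); reg[140:305,145:275]=1
m=reg&(z>0.03)&(z<0.06)
n,l,s,_=cv2.connectedComponentsWithStats(m.astype(np.uint8)); i=1+np.argmax(s[1:,4]); print('bed',s[i],rect((l==i)))
m=reg&(z>0.075)&(z<0.092); n,l,s,_=cv2.connectedComponentsWithStats(m.astype(np.uint8)); i=1+np.argmax(s[1:,4]); print('carr',s[i],rect(l==i),np.median(z[l==i]))
# wheel
g=c['p'].max(2); reg[:]=0; reg[215:285,245:310]=1
m=(reg&(g<60)&(z>0.07)).astype(np.uint8); v,u=np.nonzero(m)
P=np.array([ray(c,a,b,0.098)for a,b in zip(u,v)])[:,:2]; print('wheel',cv2.minEnclosingCircle((P*1000).astype(np.float32)),len(P))
# tray
reg[:]=0; reg[165:295,375:515]=1
m=reg&(z>0.0105)&(z<.03); print('tray rim',m.sum(),rect(m))
def colour(n,box):
    a,b,e,f=box; 
a=cv2.resize(c['p'][140:305,145:315],None,fx=4.5,fy=3.6*1.25,interpolation=cv2.INTER_CUBIC); 
cv2.imwrite('pics/crop1.png',cv2.resize(c['p'][140:300,145:310],(618,600),interpolation=cv2.INTER_CUBIC)[:,:,::-1])
```

```text
bed [ 153  147  115  152 7936] ((500.7603454589844, 304.51324462890625), (359.6982421875, 245.35870361328125), 25.49175262451172)
carr [167 188  70  39 793] ((536.5233154296875, 340.9024353027344), (30.75379753112793, 197.53823852539062), 25.18195915222168) 0.08510852686433279
wheel ((426.20648193359375, 132.4276580810547), 64.17332458496094) 654
tray rim 636 ((523.4530029296875, -320.1097412109375), (387.9278259277344, 254.70892333984375), 59.33123779296875)
```

View pics/crop1.png

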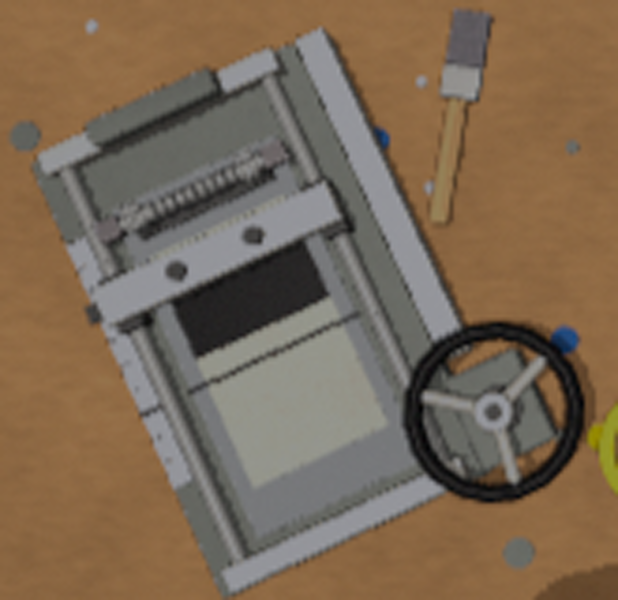

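Run:
```python
from h import *
c=dict(np.load('top0.npz')); X=cloud(c);z=X[...,2]
f=lambda a,b,h: ray(c,145+(a+.5)*165/618-.5,140+(b+.5)*160/600-.5,h)
yaw=np.radians(25.3); ex=np.array([np.cos(yaw),np.sin(yaw),0]); ey=np.array([-np.sin(yaw),np.cos(yaw),0])
for n,P in dict(l1=f(190,392,.043),l2=f(360,313,.043),l3=f(150,411,.045),ptr=f(93,313,.045),ptr2=f(100,313,.05),whl=f(493,411,.098)).items(): print(n,P.round(4),(P@ex).round(4),(P@ey).round(4))
v,u=210,219
for h,(lo,hi) in dict(bar=(.06,.085)).items():
    reg=np.zeros((400,640),bool); reg[174:205,165:225]=1
    m=reg&(z>lo)&(z<hi); q=X[m]; print(cv2.minAreaRect((q[:,:2]*1000).astype(np.float32)),m.sum(),(q@ex).min(),(q@ex).max(), np.median(q[:,2]))
    for s in np.arange(.005,.2,.0): pass
# tools
hsv=cv2.cvtColor(c['p'],cv2.COLOR_RGB2HSV)
for n,(u0,u1,v0,v1) in dict(brush=(255,282,138,202),scraper=(337,362,155,215)).items():
    m=np.zeros((400,640),bool); m[v0:v1,u0:u1]=1
    print(n,hsv[v0+3:v1:6,(u0+u1)//2].tolist()); q=X[m&(z>.005)]; print(len(q),cv2.minAreaRect((q[:,:2]*1000).astype(np.float32)),np.percentile(q[:,2],[50,95]))
```

```text
l1 [0.4372 0.3639 0.043 ] 0.5508 0.1422
l2 [0.4961 0.2384 0.043 ] 0.5504 0.0035
l3 [0.4232 0.3926 0.045 ] 0.5504 0.1741
ptr [0.4959 0.4372 0.045 ] 0.6351 0.1833
ptr2 [0.4958 0.4301 0.05  ] 0.6321 0.177
whl [0.4256 0.1328 0.098 ] 0.4415 -0.0618
((589.6486206054688, 362.3765869140625), (85.81961822509766, 169.96339416503906), 0.15526139736175537) 533 0.6157455442181377 0.7582536851656054 0.07646957819530842Traceback (most recent call last):
  File "<stdin>", line 10, in <module>
ZeroDivisionError: float division by zero
```

Run:
```python
from h import *
print(np.round(env.get_image('wrist')['T_tool_cam'],3).tolist())
rel([.40,.15,.30],np.radians(16)); 
c=dict(np.load('top0.npz')); X=cloud(c);z=X[...,2]
for n,(u0,u1,v0,v1) in dict(brush=(255,282,138,202),scraper=(337,362,155,215),tray=(378,512,165,292)).items():
    m=np.zeros((400,640),bool); m[v0:v1,u0:u1]=1
    q=X[m&(z>(.006 if n!='tray' else .002))]; print(n,len(q),cv2.minAreaRect((q[:,:2]*1000).astype(np.float32)),np.percentile(q[:,2],[50,95]))
o=env.get_image
```

```text
[[0.001, -0.952, -0.305, 0.08], [1.0, 0.001, 0.0, 0.001], [-0.0, -0.305, 0.952, -0.146], [0.0, 0.0, 0.0, 1.0]]
shift [ 42.5  -48.18  -6.12] turn -1.39 q6 -0.22
brush 464 ((591.2787475585938, 147.59120178222656), (304.33380126953125, 119.61164855957031), 21.51840591430664) [0.01365409 0.01832809]
scraper 493 ((569.0038452148438, -53.913482666015625), (98.01402282714844, 246.4519500732422), 68.91748046875) [0.0128251  0.01914307]
tray 8927 ((486.2375183105469, -259.2137145996094), (590.6698608398438, 369.72454833984375), 89.93104553222656) [0.00407971 0.01873872]
```

```bash
python3 -m jog '[[4,-4,-3,-0.14,1],[8,-8,-6,-0.28,1],[12,-12,-6.1,-0.42,1],[16,-16.5,-6.1,-0.56,1],[20,-21,-6.1,-0.7,1],[24,-25.5,-6.1,-0.84,1],[28,-30,-6.1,-0.98,1],[31.5,-34,-6.1,-1.12,1],[35,-38,-6.1,-1.26,1],[38,-42,-6.1,-1.39,1]]'
python3 -c "
from h import *
rel([.40,.15,.30],np.radians(16))"
```

```text
time: 1.2
ee_pos: [0.3689, -0.0005, 0.2998]
tcp_rot: [0.6, 0.8, 0.0, 0.0]
wrist_force: [0.6, -0.7, -0.7]
opening: 0.0881
shift [13.57  7.21 -0.02] turn 0.005 q6 -0.61
```

```bash
python3 -m jog '[[4,2.4,0,0,1],[8,4.8,0,0,1],[12,6.6,0,0,1],[13.5,7.2,0,0,1],[13.5,7.2,0,0,1]]'
python3 - <<'E'
from h import *
st(); c=cam('wrist'); save(c,'w1'); np.savez('w1.npz',**c)
E
```

```text
time: 1.7
ee_pos: [0.4007, 0.1487, 0.2993]
tcp_rot: [0.601, 0.8, -0.0, -0.0]
wrist_force: [-0.2, 0.5, 0.3]
opening: 0.0877
t 1.7 p [0.4007 0.1487 0.2993] x [-0.279  0.96   0.   ] y [ 0.96   0.279 -0.001] z [-0.001  0.    -1.   ] F [-0.2  0.5  0.3] op 0.0877
```

View pics/w1.png

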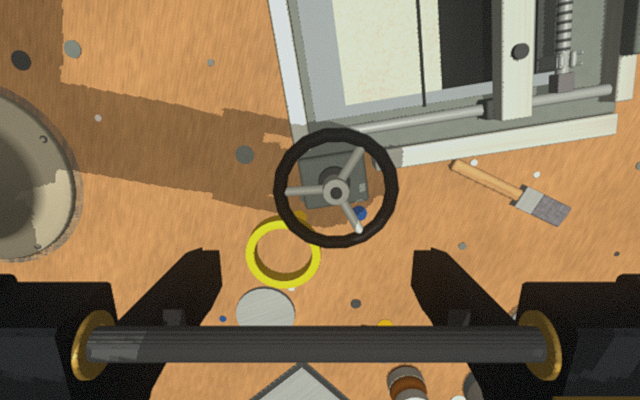

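```bash
cat >> h.py <<'E'
def wheel(c,u0,u1,v0,v1):
    X=cloud(c); z=X[...,2]; g=c['p'].max(2); m=np.zeros((400,640),bool); m[v0:v1,u0:u1]=1
    k=cv2.morphologyEx((m&(g<55)&(z>.08)&(z<.115)).astype(np.uint8),cv2.MORPH_OPEN,np.ones((3,3)))
    v,u=np.nonzero(k); P=np.array([ray(c,a,b,.096) for a,b in zip(u,v)])[:,:2]
    A=np.c_[2*P,np.ones(len(P))]; C=P.mean(0)
    for _ in range(3):
        r=np.hypot(*(P-C).T); w=(abs(r-.058)<.01); s=np.linalg.lstsq(A[w],(P[w]**2).sum(1),rcond=None)[0]; C=s[:2]
    Q=X[m&(z>.08)&(z<.115)&(g>90)][:,:2]-C; r=np.hypot(*Q.T); Q=Q[(r>.022)&(r<.048)]
    a=np.arctan2(Q[:,1],Q[:,0]); s3=np.angle(np.exp(3j*a).mean())/3
    print('C',C.round(4),'n',len(P),'rad',np.sqrt(s[2]+C@C).round(4),'spoke world deg mod120',np.degrees(s3).round(1),len(Q)); return C,s3
E
python3 - <<'E'
from h import *
c=dict(np.load('w1.npz'))
wheel(c,265,410,118,255)
X=cloud(c)
yaw=np.radians(25.3)
ex=np.array([np.cos(yaw),np.sin(yaw),0]); ey=np.array([-np.sin(yaw),np.cos(yaw),0])
for n,p,h in (('line',(424,103),.043),('line',(421,10),.043),('carL',(493,80),.085),('carR',(532,80),.085),('railedge a',(405,165),.042),('railedge b',(615,130),.042)):
    P=ray(c,*p,h); print(n,P.round(4),X[p[1],p[0]].round(4),(P@ex).round(4),(P@ey).round(4))
C=np.array([.426,.1325])
for k in range(1,11):
    t=.1434*k; print([round(-5.8*np.sin(t),2),round(5.8*(np.cos(t)-1),2),round(t,3)])
E
```

```text
C [0.4265 0.1326] n 3980 rad 0.0576 spoke world deg mod120 -42.7 720
line [0.4976 0.2414 0.043 ] [0.4972 0.2414 0.0441] 0.553 0.0056
line [0.4609 0.3259 0.043 ] [0.4606 0.3256 0.0445] 0.556 0.0977
carL [0.5412 0.2782 0.085 ] [0.55   0.2812 0.0655] 0.6082 0.0202
carR [0.5773 0.2887 0.085 ] [0.577  0.2886 0.0856] 0.6454 0.0143
railedge a [0.5023 0.1705 0.042 ] [0.501  0.1711 0.0464] 0.527 -0.0605
railedge b [0.715  0.2742 0.042 ] [0.7107 0.2736 0.0471] 0.7636 -0.0576
[np.float64(-0.83), np.float64(-0.06), 0.143]
[np.float64(-1.64), np.float64(-0.24), 0.287]
[np.float64(-2.42), np.float64(-0.53), 0.43]
[np.float64(-3.15), np.float64(-0.93), 0.574]
[np.float64(-3.81), np.float64(-1.43), 0.717]
[np.float64(-4.4), np.float64(-2.02), 0.86]
[np.float64(-4.89), np.float64(-2.68), 1.004]
[np.float64(-5.29), np.float64(-3.42), 1.147]
[np.float64(-5.57), np.float64(-4.2), 1.291]
[np.float64(-5.75), np.float64(-5.01), 1.434]
```

```bash
cat >> h.py <<'E'
C0=np.array([.4265,.1326])
def rim(deg,z=.077):
    a=np.radians(deg); rel([*(C0+.058*np.array([np.cos(a),np.sin(a)])),z],a)
E
python3 -c "
from h import *
rim(17.3)"
```

```text
shift [-2.02  7.88 22.23] turn -0.021 q6 -0.2
```

```bash
python3 -m jog '[[-1,3.9,2.5,-0.02,0.42],[-2,7.9,5,-0.02,0.42],[-2,7.9,9.5,-0.02,0.42],[-2,7.9,14,-0.02,0.42],[-2,7.9,18,-0.02,0.42],[-2,7.9,18,-0.02,0.42],[-2,7.9,18,-0.02,0.42]]' 30
python3 -c "
from h import *
st();rim(17.3)"
```

```text
time: 2.45
ee_pos: [0.483, 0.1486, 0.1209]
tcp_rot: [0.594, 0.804, 0.0, 0.0]
wrist_force: [-0.8, -0.1, 1.0]
opening: 0.0371
t 2.45 p [0.483  0.1486 0.1209] x [-0.293  0.956 -0.   ] y [0.956 0.293 0.001] z [ 0.001 -0.    -1.   ] F [-0.8 -0.1  1. ] op 0.0371
shift [ 0.15 -0.07  4.39] turn -0.004 q6 -0.23
```

```bash
python3 -m jog '[[0.15,-0.07,1.5,0,0.42],[0.15,-0.07,3,0,0.42],[0.15,-0.07,4.4,0,0.42],[0.15,-0.07,4.4,0,0.42],[0.15,-0.07,4.4,0,0],[0.15,-0.07,4.4,0,0],[0.15,-0.07,4.4,0,0],[0.15,-0.07,4.4,0,0],[0.15,-0.07,4.4,0,0]]' 35
python3 -m jog '[[-0.83,-0.06,0,0.143,0],[-1.64,-0.24,0,0.287,0],[-2.42,-0.53,0,0.43,0],[-3.15,-0.93,0,0.574,0]]'
python3 -c "
from h import *
st();rim(-15.6)"
```

```text
time: 3.35
ee_pos: [0.4806, 0.1504, 0.0766]
tcp_rot: [0.594, 0.805, -0.001, -0.0]
wrist_force: [-7.4, -4.7, 8.8]
opening: 0.0133
time: 3.75
ee_pos: [0.4812, 0.1184, 0.0766]
tcp_rot: [0.799, 0.601, -0.0, -0.001]
wrist_force: [-7.2, 4.8, 9.7]
opening: 0.0128
t 3.75 p [0.4812 0.1184 0.0766] x [0.277 0.961 0.001] y [ 0.961 -0.277 -0.001] z [-0.001  0.001 -1.   ] F [-7.2  4.8  9.7] op 0.0128
shift [-0.1   0.15 -0.04] turn -0.008 q6 0.28
```

```bash
python3 -m jog '[[-0.83,-0.06,0,0.143,0],[-1.64,-0.24,0,0.287,0],[-2.42,-0.53,0,0.43,0],[-3.15,-0.93,0,0.574,0],[-3.81,-1.43,0,0.717,0],[-4.4,-2.02,0,0.86,0],[-4.4,-2.02,0,0.86,0]]'
python3 -m jog '[[0,0,0,0,0.42],[0,0,0,0,0.42],[0,0,-2,0,0.42],[0,0,-4,0,0.42]]'
python3 -c "
from h import *
st();rim(55,.117)"
```

```text
time: 4.45
ee_pos: [0.4498, 0.0813, 0.0766]
tcp_rot: [0.977, 0.214, 0.0, -0.0]
wrist_force: [-5.5, 1.6, 8.2]
opening: 0.0131
time: 4.85
ee_pos: [0.4502, 0.081, 0.1161]
tcp_rot: [0.976, 0.216, -0.0, -0.0]
wrist_force: [-0.7, 0.2, 0.4]
opening: 0.037
t 4.85 p [0.4502 0.081  0.1161] x [ 0.906  0.422 -0.001] y [ 0.422 -0.906 -0.   ] z [-0.001 -0.    -1.   ] F [-0.7  0.2  0.4] op 0.037
shift [ 5.05 -8.58 -0.09] turn 1.047 q6 1.06
```

```bash
python3 -m jog '[[0,0,-2,-0.14,0.42],[0.7,-1.2,-2,-0.28,0.42],[1.4,-2.4,-2,-0.42,0.42],[2.1,-3.6,-2,-0.56,0.42],[2.8,-4.8,-2,-0.7,0.42],[3.5,-6,-2,-0.84,0.42],[4.2,-7.2,-2,-0.98,0.42],[5,-8.5,-2,-1.12,0.42],[5,-8.5,-2,-1.26,0.42],[5,-8.5,-2,-1.4,0.42]]'
python3 -m jog '[[0,0,0,-0.14,0.42],[0,0,0,-0.28,0.42],[0,0,0,-0.42,0.42],[0,0,0,-0.56,0.42],[0,0,0,-0.69,0.42],[0,0,0,-0.69,0.42]]'
python3 - <<'E'
from h import *
st();rim(55)
for k in range(1,11):
    t=.1434*k; print([round(-5.7*np.sin(t),2),round(5.7*(np.cos(t)-1),2),round(t,3)])
E
```

```text
time: 5.85
ee_pos: [0.4599, 0.1797, 0.1357]
tcp_rot: [0.605, 0.796, 0.0, 0.0]
wrist_force: [0.3, -0.6, 0.2]
opening: 0.0371
time: 6.45
ee_pos: [0.4599, 0.1792, 0.1357]
tcp_rot: [0.302, 0.953, 0.0, 0.0]
wrist_force: [-0.1, -1.0, -0.3]
opening: 0.0369
t 6.45 p [0.4599 0.1792 0.1357] x [-0.817  0.577 -0.   ] y [0.577 0.817 0.   ] z [ 0. -0. -1.] F [-0.1 -1.  -0.3] op 0.0369
shift [0.06 0.06 5.87] turn -0.004 q6 -0.82
[np.float64(-0.81), np.float64(-0.06), 0.143]
[np.float64(-1.61), np.float64(-0.23), 0.287]
[np.float64(-2.38), np.float64(-0.52), 0.43]
[np.float64(-3.09), np.float64(-0.91), 0.574]
[np.float64(-3.75), np.float64(-1.4), 0.717]
[np.float64(-4.32), np.float64(-1.98), 0.86]
[np.float64(-4.81), np.float64(-2.64), 1.004]
[np.float64(-5.2), np.float64(-3.36), 1.147]
[np.float64(-5.48), np.float64(-4.12), 1.291]
[np.float64(-5.65), np.float64(-4.92), 1.434]
```

```bash
python3 -m jog '[[0,0,3,0,0.42],[0,0,5.9,0,0.42],[0,0,5.9,0,0.42],[0,0,5.9,0,0],[0,0,5.9,0,0],[0,0,5.9,0,0],[0,0,5.9,0,0]]' 35
python3 -m jog '[[-0.83,-0.06,0,0.143,0],[-1.64,-0.24,0,0.287,0],[-2.42,-0.53,0,0.43,0],[-3.15,-0.93,0,0.574,0],[-3.81,-1.43,0,0.717,0],[-4.4,-2.02,0,0.86,0],[-4.89,-2.68,0,1.004,0],[-5.29,-3.42,0,1.147,0],[-5.57,-4.2,0,1.291,0],[-5.75,-5.01,0,1.434,0]]'
python3 -c "
from h import *
st();rim(-27);env.get_obs()"
```

```text
time: 7.15
ee_pos: [0.4603, 0.1793, 0.0777]
tcp_rot: [0.303, 0.953, 0.0, 0.001]
wrist_force: [-0.5, -1.3, 6.6]
opening: 0.0132
time: 8.15
ee_pos: [0.4764, 0.1063, 0.0776]
tcp_rot: [0.856, 0.517, -0.0, -0.002]
wrist_force: [-11.8, 11.7, 15.4]
opening: 0.0127
t 8.15 p [0.4764 0.1063 0.0776] x [0.466 0.885 0.001] y [ 0.885 -0.466 -0.003] z [-0.002  0.003 -1.   ] F [-11.8  11.7  15.4] op 0.0127
shift [0.08 0.16 0.06] turn -0.014 q6 0.46
```

```bash
python3 -m jog '[[-0.83,-0.16,-0.1,0.143,0],[-1.61,-0.33,-0.1,0.287,0],[-2.36,-0.62,-0.1,0.43,0],[-3.09,-1.02,-0.1,0.574,0],[-3.75,-1.5,-0.1,0.717,0],[-4.34,-2.09,-0.1,0.86,0],[-4.82,-2.73,-0.1,1.004,0],[-5.2,-3.46,-0.1,1.147,0],[-5.47,-4.23,-0.1,1.291,0],[-5.65,-5.02,-0.1,1.434,0]]'
python3 -m jog '[[0,0,0,0,0],[0,0,0,0,0.42],[0,0,0,0,0.42],[0,0,0,0,0.42],[0,0,-2.5,0,0.42],[0,0,-6,0,0.42]]'
python3 -c "
from h import *
st();rim(131,.137)"
```

```text
time: 9.15
ee_pos: [0.4074, 0.079, 0.0779]
tcp_rot: [0.985, -0.173, 0.001, -0.001]
wrist_force: [5.6, 12.0, -5.9]
opening: 0.0129
time: 9.75
ee_pos: [0.4063, 0.0781, 0.1374]
tcp_rot: [0.985, -0.17, -0.002, 0.0]
wrist_force: [1.0, -0.3, 0.3]
opening: 0.0368
t 9.75 p [0.4063 0.0781 0.1374] x [ 0.942 -0.336 -0.004] y [-0.336 -0.942  0.001] z [-0.004  0.    -1.   ] F [ 1.  -0.3  0.3] op 0.0368
shift [-4.98 -8.66  0.05] turn -1.058 q6 1.82
```

```bash
python3 -m jog '[[0,0,-3,-0.15,0.42],[-0.5,-0.9,-3,-0.3,0.42],[-1,-1.8,-3,-0.45,0.42],[-1.5,-2.7,-3,-0.6,0.42],[-2,-3.6,-3,-0.74,0.42],[-2.5,-4.5,-3,-0.88,0.42],[-3,-5.4,-3,-1.02,0.42],[-3.5,-6.3,-3,-1.16,0.42],[-4.2,-7.5,-3,-1.3,0.42],[-5,-8.65,-3,-1.44,0.42]]'
python3 -m jog '[[0,0,0,-0.14,0.42],[0,0,0,-0.28,0.42],[0,0,0,-0.42,0.42],[0,0,0,-0.56,0.42],[0,0,0,-0.7,0.42],[0,0,0,-0.84,0.42],[0,0,0,-0.98,0.42],[0,0,0,-1.12,0.42],[0,0,0,-1.26,0.42],[0,0,0,-1.4,0.42]]'
python3 -m jog '[[0,0,0,-0.14,0.42],[0,0,0,-0.28,0.42],[0,0,0,-0.42,0.42],[0,0,0,-0.56,0.42],[0,0,0,-0.7,0.42],[0,0,0,-0.84,0.42],[0,0,0,-0.98,0.42],[0,0,0,-1.12,0.42],[0,0,0,-1.26,0.42],[0,0,0,-1.35,0.42]]'
python3 - <<'E'
from h import *
st();rim(131); c=cam('top'); wheel(c,245,310,215,285)
E
```

```text
time: 10.75
ee_pos: [0.3891, 0.1768, 0.1677]
tcp_rot: [0.852, 0.524, 0.0, 0.0]
wrist_force: [-0.1, 0.2, -0.7]
opening: 0.0371
time: 11.75
ee_pos: [0.3891, 0.1763, 0.1677]
tcp_rot: [0.314, 0.95, -0.0, 0.0]
wrist_force: [-0.2, 1.0, -0.3]
opening: 0.0373
time: 12.75
ee_pos: [0.3891, 0.1763, 0.1677]
tcp_rot: [-0.348, 0.937, -0.0, 0.0]
wrist_force: [-0.2, 1.0, 0.1]
opening: 0.0371
t 12.75 p [0.3891 0.1763 0.1677] x [-0.758 -0.653  0.   ] y [-0.653  0.758 -0.   ] z [ 0. -0. -1.] F [-0.2  1.   0.1] op 0.0371
shift [0.05 0.05 9.07] turn -0.004 q6 -2.13
C [0.4258 0.1322] n 435 rad 0.0576 spoke world deg mod120 -48.1 46
```

```bash
python3 -m jog '[[0,0,3,0,0.42],[0,0,6,0,0.42],[0,0,9,0,0.42],[0,0,9,0,0.42],[0,0,9,0,0],[0,0,9,0,0],[0,0,9,0,0],[0,0,9,0,0]]' 35
python3 -m jog '[[-0.83,-0.06,0,0.143,0],[-1.64,-0.24,0,0.287,0],[-2.42,-0.53,0,0.43,0],[-3.15,-0.93,0,0.574,0],[-3.81,-1.43,0,0.717,0],[-4.4,-2.02,0,0.86,0],[-4.89,-2.68,0,1.004,0],[-5.29,-3.42,0,1.147,0],[-5.57,-4.2,0,1.291,0],[-5.75,-5.01,0,1.434,0]]'
python3 -c "
from h import *
st();rim(49)"
python3 -m jog '[[-0.83,-0.16,0,0.143,0],[-1.61,-0.33,0,0.287,0],[-2.36,-0.62,0,0.43,0],[-3.09,-1.02,0,0.574,0],[-3.75,-1.5,0,0.717,0],[-4.34,-2.09,0,0.86,0],[-4.82,-2.73,0,1.004,0],[-5.2,-3.46,0,1.147,0],[-5.47,-4.23,0,1.291,0],[-5.65,-5.02,0,1.434,0]]'
python3 -m jog '[[0,0,0,0,0],[0,0,0,0,0]]'
python3 - <<'E'
from h import *
st(); c=cam('wrist'); np.savez('w2.npz',**c); save(c,'w2')
E
```

```text
time: 13.6
ee_pos: [0.3889, 0.1773, 0.0788]
tcp_rot: [-0.345, 0.938, 0.001, 0.001]
wrist_force: [-4.9, 7.1, 6.0]
opening: 0.0138
time: 14.6
ee_pos: [0.4645, 0.1758, 0.0787]
tcp_rot: [0.359, 0.933, -0.0, -0.001]
wrist_force: [-12.2, -1.4, 10.6]
opening: 0.0135
t 14.6 p [0.4645 0.1758 0.0787] x [-0.743  0.67   0.002] y [ 0.67   0.743 -0.001] z [-0.002  0.    -1.   ] F [-12.2  -1.4  10.6] op 0.0135
shift [0.03 0.04 0.17] turn -0.018 q6 -0.71
time: 15.6
ee_pos: [0.4736, 0.1016, 0.0788]
tcp_rot: [0.884, 0.468, 0.0, -0.001]
wrist_force: [-7.0, 11.8, 6.6]
opening: 0.0132
time: 15.8
ee_pos: [0.4731, 0.101, 0.0787]
tcp_rot: [0.883, 0.47, -0.001, -0.001]
wrist_force: [-7.7, 3.0, 8.5]
opening: 0.0135
t 15.8 p [0.4731 0.101  0.0787] x [ 0.558  0.83  -0.   ] y [ 0.83  -0.558 -0.002] z [-0.002  0.001 -1.   ] F [-7.7  3.   8.5] op 0.0135
```

View pics/w2.png

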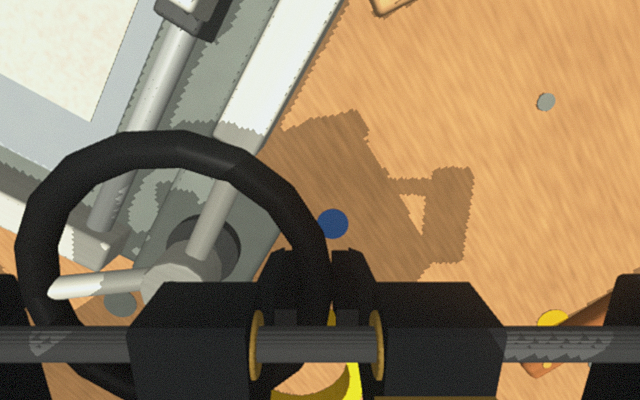

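```bash
python3 -m jog '[[0,0,0,0,0.42],[0,0,0,0,0.42],[0,0,0,0,0.42],[0,0,-3,0,0.42],[0,0,-8,0,0.42]]'
python3 -c "
from h import *
st();rel([.45,.31,.32],np.radians(25.3))"
```

```text
time: 16.35
ee_pos: [0.4728, 0.1004, 0.1567]
tcp_rot: [0.882, 0.47, -0.002, -0.001]
wrist_force: [0.6, 0.6, 0.8]
opening: 0.0371
t 16.35 p [0.4728 0.1004 0.1567] x [ 0.557  0.83  -0.003] y [ 0.83  -0.557 -0.005] z [-0.006  0.    -1.   ] F [0.6 0.6 0.8] op 0.0371
shift [ 16.08 -13.66 -16.31] turn -1.033 q6 0.56
```

```bash
python3 -m jog '[[2.7,-2.2,-2.7,-0.14,0.6],[5.4,-4.6,-5.4,-0.28,0.6],[8.1,-6.9,-8.1,-0.42,0.6],[10.8,-9.2,-10.8,-0.56,0.6],[13.4,-11.4,-13.5,-0.7,0.6],[16,-13.7,-16.3,-0.84,0.6],[16,-13.7,-16.3,-0.98,0.6],[16,-13.7,-16.3,-1.03,0.6],[16,-13.7,-16.3,-1.03,0.6]]'
python3 - <<'E'
from h import *
st(); c=cam('wrist'); np.savez('w3.npz',**c); save(c,'w3')
E
```

```text
time: 17.25
ee_pos: [0.4495, 0.3099, 0.3207]
tcp_rot: [0.536, 0.844, 0.0, 0.0]
wrist_force: [-0.3, -0.6, 0.3]
opening: 0.0525
t 17.25 p [0.4495 0.3099 0.3207] x [-0.426  0.905 -0.   ] y [0.905 0.426 0.   ] z [ 0.  0. -1.] F [-0.3 -0.6  0.3] op 0.0525
```

View pics/w3.png

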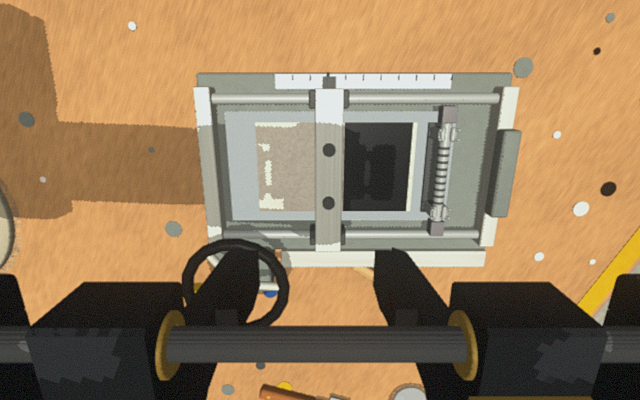

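Run:
```python
from h import *
c=dict(np.load('w3.npz')); X=cloud(c);z=X[...,2]
cv2.imwrite('pics/c3.png',cv2.resize(c['p'][68:98,268:468],(800,120),interpolation=cv2.INTER_CUBIC)[:,:,::-1])
yaw=np.radians(25.3); ex=np.array([np.cos(yaw),np.sin(yaw),0]); ey=np.array([-np.sin(yaw),np.cos(yaw),0])
for n,p,h in (('ptr',(330,83),.047),('carL',(315,170),.085),('carR',(341.5,170),.085),('bedfar',(510,73),.042),('bednear',(197,73),.042)):
    P=ray(c,*p,h); print(n,P.round(4),(P@ex).round(4),(P@ey).round(4))
P=[ray(c,*p,.07)[:2] for p in ((449,115),(436,225))]; d=P[0]-P[1]; print('bar',P,np.degrees(np.arctan2(d[1],d[0]))-90,np.hypot(*d),(P[0]+P[1])/2)
m=np.zeros((400,640),bool); m[100:240,425:465]=1
q=X[m&(z>.066)&(z<.079)]; k=cv2.minAreaRect((q[:,:2]*1000).astype(np.float32)); print(k,len(q))
print(X[165,425:460,2].round(3)); print('row165',[ray(c,u,165,.07)[:2].round(4).tolist() for u in(435,447)])
```

```text
ptr [0.4289 0.3917 0.047 ] 0.5552 0.1709
carL [0.4526 0.3018 0.085 ] 0.5382 0.0794
carR [0.4791 0.3143 0.085 ] 0.5674 0.0794
bedfar [0.6084 0.4883 0.042 ] 0.7588 0.1815
bednear [0.2884 0.3374 0.042 ] 0.4049 0.1818
bar [array([0.56041412, 0.4167713 ]), array([0.61474126, 0.29960941])] 24.876822070694075 0.12914467027022705 [0.58757769 0.35819035]
((586.0346069335938, 357.8150634765625), (20.13325309753418, 150.0819854736328), 25.470483779907227) 1602
[0.045 0.048 0.049 0.049 0.048 0.048 0.048 0.049 0.05  0.049 0.048 0.048
 0.072 0.072 0.074 0.074 0.076 0.075 0.076 0.076 0.076 0.075 0.075 0.045
 0.044 0.044 0.042 0.043 0.043 0.042 0.042 0.043 0.042 0.043 0.043]
row165 [[0.5755, 0.3624], [0.5878, 0.3682]]
```

View pics/c3.png

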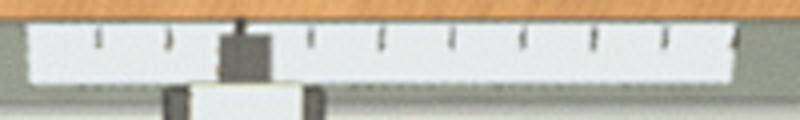

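```bash
python3 -c "
from h import *
rel([.4289+.025*.427,.3917-.025*.904,.15],np.radians(25.3))"
```

```text
shift [ 5.8   1.61 17.06] turn -0.004 q6 -0.05
```

```bash
python3 -m jog '[[1.5,0.4,4.5,0,0.6],[3,0.8,9,0,0.6],[4.4,1.2,13,0,0.6],[5.8,1.6,17,0,0.6],[5.8,1.6,17,0,0.6],[5.8,1.6,17,0,0.6]]'
python3 - <<'E'
from h import *
st(); c=cam('wrist'); np.savez('w4.npz',**c); save(c,'w4')
E
```

```text
time: 17.9
ee_pos: [0.4398, 0.3688, 0.1517]
tcp_rot: [0.536, 0.844, 0.0, 0.0]
wrist_force: [-0.1, 0.2, 1.3]
opening: 0.0531
t 17.9 p [0.4398 0.3688 0.1517] x [-0.424  0.905 -0.   ] y [0.905 0.424 0.   ] z [ 0.  0. -1.] F [-0.1  0.2  1.3] op 0.0531
```

View pics/w4.png

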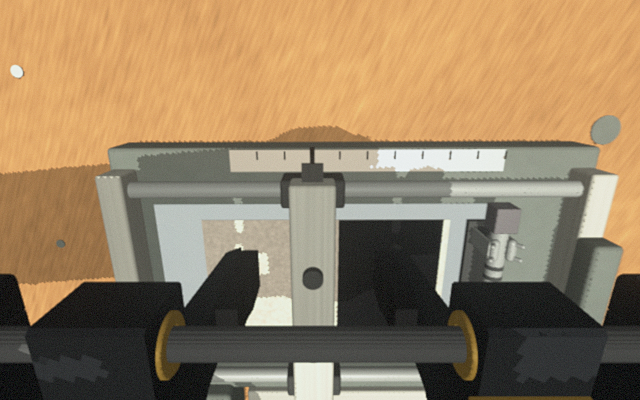

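Run:
```python
from h import *
c=dict(np.load('w4.npz')); g=c['p'].astype(int).mean(2); X=cloud(c)
for v in (152,156,160,168,174,178): print(v,g[v,298:328].astype(int), X[v,312].round(3))
print(g[155,280:290].astype(int),g[155,335:345].astype(int),c['cx'])
```

```text
152 [192 190 192 187 190 193 190 191 190 190 193 153  71  41  42  51 126 182
 192 189 191 192 190 193 189 192 189 190 189 189] [0.423 0.398 0.043]
156 [191 187 185 190 187 188 188 191 192 194 191 163  79  45  46  61 128 183
 190 191 191 190 189 188 190 189 187 188 188 186] [0.407 0.44  0.298]
160 [193 187 192 191 191 190 188 192 191 191 194 162  95  44  49  59 125 181
 193 193 190 190 190 188 189 191 189 192 189 189] [0.424 0.397 0.065]
168 [192 187 184 145  80  76  75  72  73  70  72  75  73  78  73  77  75  72
  71  71  73  73  69  73  86 146 187 193 188 190] [0.425 0.394 0.076]
174 [48 48 50 66 78 74 78 73 74 74 72 70 75 70 77 77 74 73 75 72 70 74 74 79
 73 62 50 49 52 42] [0.427 0.391 0.076]
178 [91 88 87 79 73 75 72 76 76 72 75 73 74 74 75 80 70 70 74 71 70 75 70 72
 75 83 88 84 93 84] [0.428 0.388 0.076]
[187 189 192 155  94 142 189 193 188 188] [189 187 192 172 110 120 178 193 186 185] 316.058136883517
```

```bash
python3 -c "
from h import *
rel([.5864,.358,.0513],np.radians(25.2))"
```

```text
shift [-7.18 12.73 10.19] turn -0.002 q6 0.06
```

```bash
python3 -m jog '[[-2,3.6,0,0,0.4],[-4.2,7.2,0,0,0.4],[-6,10.6,0,0,0.4],[-7.2,12.7,0,0,0.4],[-7.2,12.7,3,0,0.4],[-7.2,12.7,5,0,0.4],[-7.2,12.7,5,0,0.4],[-7.2,12.7,5,0,0.4]]'
python3 - <<'E'
from h import *
st(); c=cam('wrist'); save(c,'w5'); np.savez('w5.npz',**c); rel([.5864,.358,.0513],np.radians(25.2))
E
```

```text
time: 18.75
ee_pos: [0.5859, 0.3577, 0.1033]
tcp_rot: [0.536, 0.844, 0.001, 0.001]
wrist_force: [0.9, -0.4, 0.6]
opening: 0.0353
t 18.75 p [0.5859 0.3577 0.1033] x [-0.424  0.905 -0.   ] y [0.905 0.424 0.003] z [ 0.003  0.001 -1.   ] F [ 0.9 -0.4  0.6] op 0.0353
shift [-0.01  0.02  5.24] turn -0.001 q6 -0.06
```

View pics/w5.png

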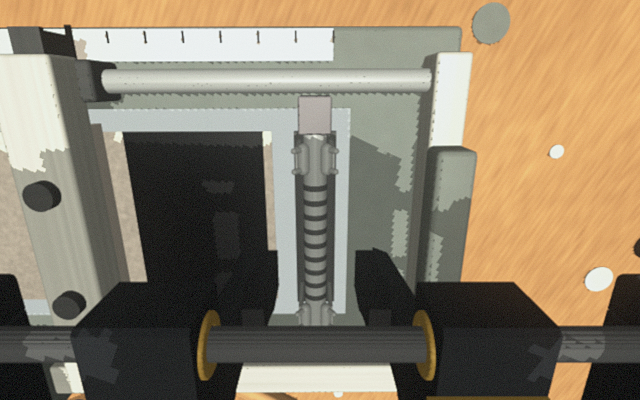

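```bash
python3 -m jog '[[0,0,2,0,0.4],[0,0,4,0,0.4],[0,0,5.2,0,0.4],[0,0,5.2,0,0.4],[0,0,5.2,0,0],[0,0,5.2,0,0],[0,0,5.2,0,0],[0,0,5.2,0,0]]' 55
python3 -m jog '[[0,0,-0.3,0,0],[0,0,-0.6,0,0],[0,0,-0.9,0,0],[0,0,-1.2,0,0],[0,0,-1.8,0,0],[0,0,-3,0,0],[0,0,-5,0,0],[0,0,-8,0,0],[0,0,-12,0,0]]'
python3 - <<'E'
from h import *
st(); c=cam('wrist'); save(c,'w6'); np.savez('w6.npz',**c); t=cam('top'); np.savez('top1.npz',**t)
cv2.imwrite('pics/top1.png',cv2.resize(t['p'][120:300,230:520],(800,497),interpolation=cv2.INTER_CUBIC)[:,:,::-1])
E
```

```text
time: 19.6
ee_pos: [0.5853, 0.358, 0.0496]
tcp_rot: [0.536, 0.844, 0.001, 0.0]
wrist_force: [-0.1, 0.2, 3.2]
opening: 0.0095
time: 20.5
ee_pos: [0.5843, 0.3576, 0.1693]
tcp_rot: [0.536, 0.844, -0.001, -0.001]
wrist_force: [1.0, -0.1, -0.9]
opening: 0.0095
t 20.5 p [0.5843 0.3576 0.1693] x [-0.425  0.905  0.   ] y [ 0.905  0.425 -0.002] z [-0.002 -0.001 -1.   ] F [ 1.  -0.1 -0.9] op 0.0095
```

View pics/w6.png

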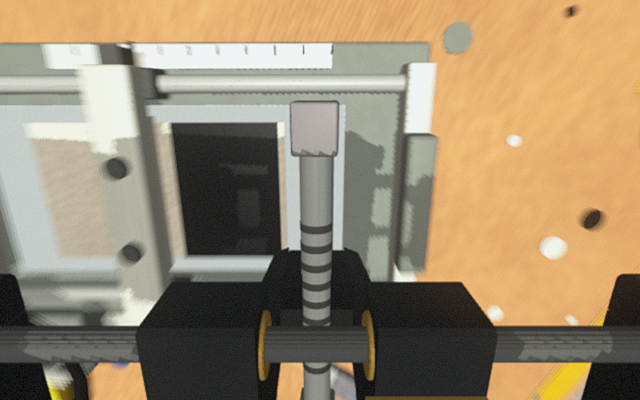

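View pics/top1.png

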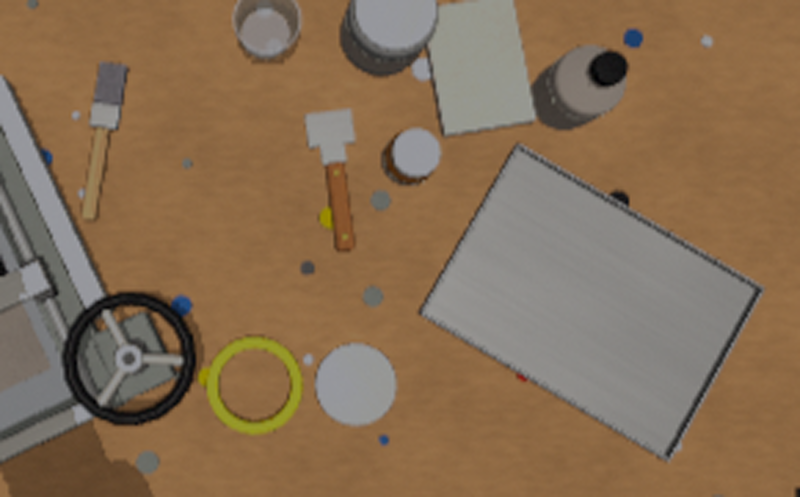

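```bash
cat > t.py <<'E'
from h import *
c=dict(np.load('top1.npz')); X=cloud(c); z=X[...,2]
f=lambda a,b,h: ray(c,230+(a+.5)*290/800-.5,120+(b+.5)*180/497-.5,h)[:2]
# tray: mask bright grey low-saturation; quad corners
hsv=cv2.cvtColor(c['p'],cv2.COLOR_RGB2HSV); m=np.zeros((400,640),np.uint8); m[165:295,375:515]=255
k=cv2.bitwise_and(m,cv2.inRange(hsv,(0,0,60),(180,50,255)))
n,l,s,_=cv2.connectedComponentsWithStats(k); i=1+np.argmax(s[1:,4]); ct=np.argwhere(l==i)[:,::-1]
P=np.array([ray(c,u,v,.010)[:2] for u,v in ct]); print('tray mask',cv2.minAreaRect((P*1000).astype(np.float32)))
Q=np.array([f(*p,.018) for p in((518,146),(760,290),(668,458),(420,312))]); T=Q.mean(0)
ty=Q[0]+Q[3]-Q[1]-Q[2]; ty/=np.hypot(*ty); tx=np.array([ty[1],-ty[0]]); print('tray',Q.round(3).tolist(),T,'ty deg',np.degrees(np.arctan2(ty[1],ty[0])),'dims',np.hypot(*(Q[0]-Q[1])),np.hypot(*(Q[0]-Q[3])))
for n,p,h in(('jar',(415,155),.06),('tinter',(608,68),.15),('tin',(394,15),.105)):
    d=f(*p,h)-T; print(n,f(*p,h).round(3),'tray frame',(d@tx).round(3),(d@ty).round(3))
for n,(u0,u1,v0,v1),hh,off in(('brush',(255,282,140,202),.012,85),('scraper',(338,362,158,213),.012,65)):
    m[:]=0; m[v0:v1,u0:u1]=255
    w=cv2.inRange(hsv,(4,100,0) if n=='scraper' else (8,0,0),(16,255,255) if n=='scraper' else (30,255,255))&m
    print(n)
def tool(n,butt,neck,h,off):
    a,b=f(*butt,h),f(*neck,h); d=(b-a)/np.hypot(*(b-a)); g=a+d*off
    print(n,'yaw',np.degrees(np.arctan2(d[1],d[0])).round(1),'grip',g.round(4),'len',np.hypot(*(b-a)).round(4))
tool('scraper',(345,250),(329,113),.012,.065)
tool('brush',(90,219),(113,63),.012,.085)
E
python3 t.py
```

```text
tray mask ((481.84423828125, -349.2773742675781), (305.1682434082031, 213.221923828125), 59.28287887573242)
tray [[0.645, -0.27], [0.493, -0.523], [0.319, -0.42], [0.469, -0.164]] [ 0.48150416 -0.34403884] ty deg 59.22032569109347 dims 0.29458594561782386 0.2051416526426666
jar [ 0.629 -0.153] tray frame 0.029 0.239
tinter [ 0.699 -0.321] tray frame 0.175 0.131
tin [ 0.761 -0.126] tray frame 0.129 0.33
brush
scraper
scraper yaw 6.3 grip [ 0.5992 -0.0793] len 0.147
brush yaw -7.6 grip [0.6512 0.1714] len 0.1686
```

```bash
cat >> h.py <<'E'
T=np.array([.4817,-.347]); ta=np.radians(59.25); ty=np.array([np.cos(ta),np.sin(ta)]); tx=np.array([ty[1],-ty[0]])
E
python3 -c "
from h import *
rel([*(T+.09*ty),.16],ta)"
```

```text
shift [-54.36 -32.09   1.27] turn -0.595 q6 -0.06
```

```bash
python3 -m jog '[[-2.5,-1.5,-0.5,-0.06,0],[-6,-3.5,-0.5,-0.12,0],[-10,-5.8,-0.5,-0.18,0],[-14,-8.2,-0.5,-0.24,0],[-18,-10.6,-0.5,-0.3,0],[-22,-13,-0.5,-0.36,0],[-26,-15.4,-0.5,-0.42,0],[-30,-17.8,-0.5,-0.48,0],[-34,-20.2,-0.5,-0.54,0],[-38,-22.4,-0.5,-0.59,0]]'
python3 -c "
from h import *
st();rel([*(T+.09*ty),.16],ta)"
```

```text
time: 21.6
ee_pos: [0.543, -0.0831, 0.174]
tcp_rot: [0.267, 0.964, -0.0, 0.0]
wrist_force: [1.1, 0.0, -1.6]
opening: 0.01
t 21.6 p [ 0.543  -0.0831  0.174 ] x [-0.858  0.514 -0.   ] y [0.514 0.858 0.   ] z [ 0. -0. -1.] F [ 1.1  0.  -1.6] op 0.01
shift [ -8.27 -16.79   1.4 ] turn -0.003 q6 -1.4
```

```bash
python3 -m jog '[[-2,-4,0,0,0],[-4,-8.1,0,0,0],[-6,-12.2,0,0,0],[-7.6,-15.4,0,0,0],[-8.2,-16.7,0,0,0],[-8.2,-16.7,4,0,0],[-8.2,-16.7,8,0,0],[-8.2,-16.7,11,0,0],[-8.2,-16.7,11,0,0]]'
python3 - <<'E'
from h import *
st();rel([*(T+.09*ty),.006],ta); c=cam('wrist'); save(c,'w7'); np.savez('w7.npz',**c)
E
```

```text
time: 22.5
ee_pos: [0.5262, -0.2646, 0.0601]
tcp_rot: [0.267, 0.964, 0.002, -0.003]
wrist_force: [-0.1, 0.5, -1.0]
opening: 0.0095
t 22.5 p [ 0.5262 -0.2646  0.0601] x [-0.857  0.515  0.007] y [0.515 0.857 0.001] z [-0.006  0.005 -1.   ] F [-0.1  0.5 -1. ] op 0.0095
shift [-0.43 -0.36  5.41] turn -0.005 q6 -1.69
```

View pics/w7.png

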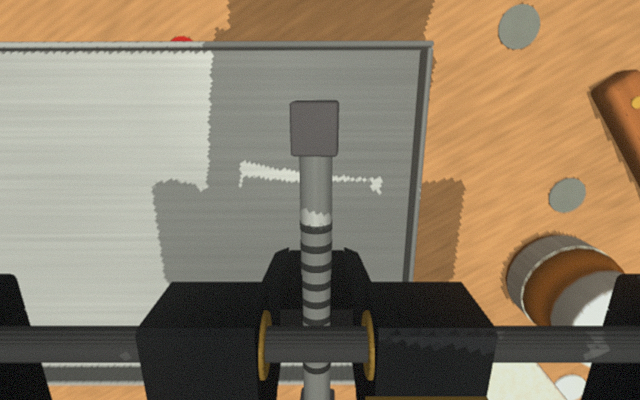

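```bash
python3 -m jog '[[-0.4,-0.3,2,0,0],[-0.4,-0.3,4,0,0],[-0.4,-0.3,5.2,0,0],[-0.4,-0.3,5.2,0,0],[-0.4,-0.3,5.2,0,0]]' 5
python3 -c "
from h import *
st()"
python3 -m jog '[[0,0,0,0,0.2],[0,0,0,0,0.35],[0,0,0,0,0.35],[0,0,0,0,0.35]]'
python3 -m jog '[[0,0,-3,0,0.35],[0,0,-7,0,0.35],[0,0,-12,0,0.35],[0,0,-12,0,0.35]]'
python3 - <<'E'
from h import *
st();c=cam('wrist'); save(c,'w8'); np.savez('w8.npz',**c); X=cloud(c); z=X[...,2]
m=(z>.0075)&(z<.022); d=X[...,:2]-T; m&=(abs(d@tx)<.095)&(d@ty>.04)&(d@ty<.135); q=d[m]; q=np.c_[q@tx,q@ty]*1000
print(cv2.minAreaRect(q.astype(np.float32)),len(q),np.percentile(z[m],[50,95]))
c=cam('top'); np.savez('top2.npz',**c)
rel([.5992,-.0793,.15],np.radians(6.3)+np.pi/2)
E
sed -i s/top1/top2/ t.py; python3 t.py | tail -2
```

```text
time: 23.05
ee_pos: [0.5304, -0.2716, 0.0131]
tcp_rot: [0.267, 0.964, -0.0, 0.001]
wrist_force: [0.8, -0.1, -0.6]
opening: 0.0112
t 23.05 p [ 0.5304 -0.2716  0.0131] x [-0.857  0.515 -0.002] y [ 0.515  0.857 -0.   ] z [ 0.002 -0.001 -1.   ] F [ 0.8 -0.1 -0.6] op 0.0112
time: 23.45
ee_pos: [0.5298, -0.2714, 0.012]
tcp_rot: [0.268, 0.964, -0.0, 0.0]
wrist_force: [-0.0, 0.5, -1.1]
opening: 0.0307
time: 23.85
ee_pos: [0.532, -0.273, 0.1384]
tcp_rot: [0.267, 0.964, -0.002, 0.005]
wrist_force: [-0.4, -0.6, -0.5]
opening: 0.0305
t 23.85 p [ 0.532  -0.273   0.1384] x [-0.857  0.515 -0.012] y [ 0.515  0.857 -0.001] z [ 0.009 -0.007 -1.   ] F [-0.4 -0.6 -0.5] op 0.0305
((4.20794677734375, 89.5162582397461), (15.952530860900879, 150.35276794433594), 87.1964111328125) 3085 [0.01708731 0.01994073]
shift [ 3.97 20.04 -1.78] turn -0.652 q6 -1.7
scraper yaw 6.3 grip [ 0.5992 -0.0793] len 0.147
brush yaw -7.6 grip [0.6512 0.1714] len 0.1686
```

View pics/w8.png

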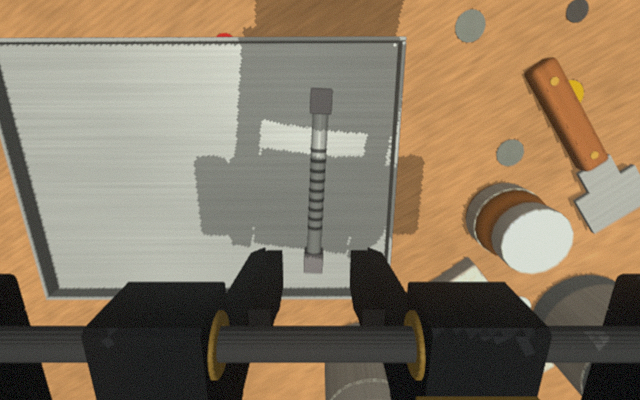

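```bash
cat >> h.py <<'E'
def wood(c,box,h,off,L,lo,hi,x0=None):
    u0,u1,v0,v1=box; hsv=cv2.cvtColor(c['p'],cv2.COLOR_RGB2HSV); X=cloud(c)
    m=np.zeros((400,640),np.uint8); m[v0:v1,u0:u1]=255; m&=cv2.inRange(hsv,lo,hi); m[X[...,2]<h*.5]=0
    n,l,s,_=cv2.connectedComponentsWithStats(m); i=1+np.argmax(s[1:,4]); v,u=np.nonzero(l==i)
    P=np.array([ray(c,a,b,h)[:2] for a,b in zip(u,v)]).astype(np.float32)*1000
    (cx,cy),(w,hh),a=cv2.minAreaRect(P); a=np.radians(a+(90 if hh>w else 0)); d=np.array([np.cos(a),np.sin(a)])
    if d[0]<0: d=-d
    ctr=np.array([cx,cy])/1000; Lm=max(w,hh)/1000; g=ctr-d*Lm/2+d*off*Lm/L
    print('ctr',ctr.round(4),'LxW',round(Lm,4),round(min(w,hh),1),'yaw',np.degrees(np.arctan2(d[1],d[0])).round(1),'grip',g.round(4),len(P)); return g,np.arctan2(d[1],d[0])
E
python3 - <<'E'
from h import *
c=dict(np.load('w8.npz')); hsv=cv2.cvtColor(c['p'],cv2.COLOR_RGB2HSV); print(hsv[110,565],hsv[110,600],hsv[110,500])
g,a=wood(c,(515,620,50,185),.015,.065,.095,(0,100,30),(14,255,255))
rel([*g,.15],a+np.pi/2)
t=dict(np.load('top2.npz'));print(cv2.cvtColor(t['p'],cv2.COLOR_RGB2HSV)[195,350:356].tolist(),cv2.cvtColor(t['p'],cv2.COLOR_RGB2HSV)[185,260:270].tolist())
E
```

```text
[ 13 170 177] [ 15 137 196] [ 16 138 201]
ctr [ 0.5802 -0.084 ] LxW 0.0951 22.5 yaw 7.3 grip [ 0.5976 -0.0818] 3541
shift [ 3.97 19.74 -1.78] turn -0.669 q6 -1.7
[[16, 183, 107], [12, 168, 132], [13, 169, 137], [13, 171, 137], [13, 171, 136], [13, 168, 141]] [[15, 135, 147], [15, 130, 133], [20, 107, 150], [20, 107, 152], [18, 117, 153], [17, 118, 153], [15, 125, 126], [15, 142, 108], [15, 135, 134], [15, 133, 140]]
```

```bash
python3 -c "
from h import *
rel([.583,-.0835,.06],np.radians(97))"
python3 -m jog '[[1.2,4.2,0,-0.14,0.45],[2.4,8.4,0,-0.28,0.45],[3.6,12.5,0,-0.42,0.45],[4.8,16.2,0,-0.56,0.45],[5.2,18.8,0,-0.66,0.45],[5.2,18.8,0,-0.66,0.45],[5.2,18.8,0,-0.66,0.45]]'
python3 - <<'E'
from h import *
st(); rel([.583,-.0835,.004],np.radians(97)); c=cam('wrist'); save(c,'w9'); np.savez('w9.npz',**c)
E
```

```text
shift [ 5.15 18.85  7.22] turn -0.664 q6 -1.7
time: 24.65
ee_pos: [0.5815, -0.0835, 0.1303]
tcp_rot: [-0.059, 0.998, 0.0, -0.001]
wrist_force: [-0.0, 0.3, -0.3]
opening: 0.0396
t 24.65 p [ 0.5815 -0.0835  0.1303] x [-0.993 -0.117  0.002] y [-0.117  0.993  0.001] z [-0.002  0.001 -1.   ] F [-0.   0.3 -0.3] op 0.0396
shift [-0.18 -0.03 12.63] turn -0.005 q6 -2.03
```

View pics/w9.png

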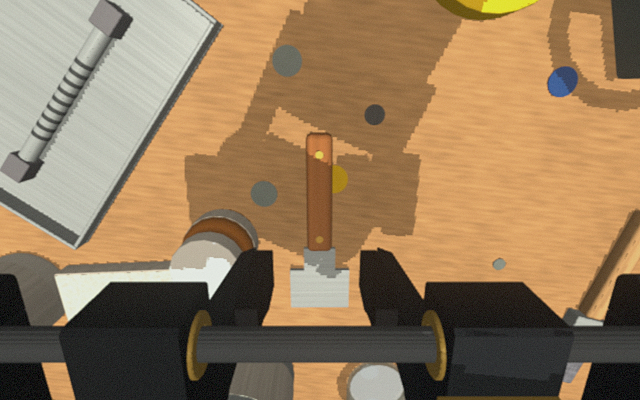

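```bash
python3 - <<'E'
from h import *
c=dict(np.load('w9.npz')); g,a=wood(c,(300,340,125,255),.015,.065,.095,(0,100,30),(14,255,255)); X=cloud(c)
q=X[(X[...,2]>.03)&(X[...,2]<.07)&(X[...,1]<-.09)&(X[...,1]>-.2)&(X[...,0]<.67)]; print(q.min(0),q.max(0))
E
python3 -m jog '[[-0.2,0,3.5,0,0.45],[-0.2,0,6,0,0.45],[-0.2,0,8.5,0,0.45],[-0.2,0,8.5,0,0.45]]'
python3 -c "
from h import *
st(); rel([.583,-.0835,.004],np.radians(97))"
```

```text
ctr [ 0.5812 -0.0817] LxW 0.0942 19.5 yaw 7.6 grip [ 0.5984 -0.0794] 2721
[ 0.60518244 -0.1803377   0.03000944] [ 0.65262079 -0.12903826  0.06221354]
time: 25.1
ee_pos: [0.5818, -0.084, 0.0433]
tcp_rot: [-0.058, 0.998, 0.001, -0.003]
wrist_force: [-0.3, 0.3, 0.1]
opening: 0.0398
t 25.1 p [ 0.5818 -0.084   0.0433] x [-0.993 -0.115  0.006] y [-0.115  0.993  0.003] z [-0.006  0.002 -1.   ] F [-0.3  0.3  0.1] op 0.0398
shift [-0.15  0.03  3.93] turn -0.007 q6 -2.03
```

```bash
python3 -m jog '[[-0.15,0.2,1.3,0,0.45],[-0.15,0.2,2.6,0,0.45],[-0.15,0.2,3.8,0,0.45],[-0.15,0.2,3.8,0,0.45],[-0.15,0.2,3.8,0,0],[-0.15,0.2,3.8,0,0],[-0.15,0.2,3.8,0,0],[-0.15,0.2,3.8,0,0]]' 40
python3 -m jog '[[0,0,-1,0,0],[0,0,-3,0,0],[0,0,-6,0,0],[0,0,-10,0,0],[0,0,-12,0,0]]'
python3 -c "
from h import *
st(); rel([*(T+.0*ty-.0*tx),.12],ta)"
```

```text
time: 25.9
ee_pos: [0.5857, -0.0811, 0.0092]
tcp_rot: [-0.059, 0.998, -0.0, 0.001]
wrist_force: [-0.8, 0.4, 3.1]
opening: 0.0192
time: 26.4
ee_pos: [0.5861, -0.0813, 0.1326]
tcp_rot: [-0.059, 0.998, -0.001, 0.002]
wrist_force: [0.2, 0.4, -0.9]
opening: 0.0193
t 26.4 p [ 0.5861 -0.0813  0.1326] x [-0.993 -0.118 -0.004] y [-0.118  0.993 -0.002] z [ 0.004 -0.001 -1.   ] F [ 0.2  0.4 -0.9] op 0.0193
shift [ 13.51 -25.15   1.25] turn 0.655 q6 -2.02
```

```bash
python3 -c "
from h import *
rel([*(T-.022*tx),.12],ta)"
python3 -m jog '[[1.5,-2.5,0,0.07,0],[3.5,-6,0,0.15,0],[5.5,-9.8,0,0.24,0],[7.5,-13.4,0,0.33,0],[9.5,-17,0,0.42,0],[11.5,-20.4,0,0.51,0],[13.3,-23.6,0,0.6,0],[14.5,-26,0,0.655,0],[14.5,-26,0,0.655,0]]'
python3 - <<'E'
from h import *
st(); rel([*(T-.022*tx),.02],ta)
E
```

```text
shift [ 15.26 -23.81   1.24] turn 0.655 q6 -2.02
time: 27.3
ee_pos: [0.4706, -0.3591, 0.1291]
tcp_rot: [0.268, 0.964, -0.0, 0.0]
wrist_force: [0.8, 0.7, -0.7]
opening: 0.0193
t 27.3 p [ 0.4706 -0.3591  0.1291] x [-0.857  0.516 -0.001] y [ 0.516  0.857 -0.001] z [ 0.    -0.001 -1.   ] F [ 0.8  0.7 -0.7] op 0.0193
shift [ 1.88  1.61 10.91] turn -0.005 q6 -1.88
```

```bash
python3 -m jog '[[1,0.8,2,0,0],[1.9,1.6,4,0,0],[1.9,1.6,7,0,0],[1.9,1.6,9.5,0,0],[1.9,1.6,11,0,0],[1.9,1.6,11,0,0],[1.9,1.6,11,0,0]]'
python3 - <<'E'
from h import *
st(); rel([*(T-.022*tx),.0135],ta); c=cam('wrist'); np.savez('w10.npz',**c); save(c,'w10')
E
```

```text
time: 28.0
ee_pos: [0.4643, -0.333, 0.0196]
tcp_rot: [0.265, 0.964, -0.0, 0.0]
wrist_force: [0.4, 1.0, -1.1]
opening: 0.0193
t 28.0 p [ 0.4643 -0.333   0.0196] x [-0.86   0.511 -0.001] y [ 0.511  0.86  -0.   ] z [ 0.001 -0.001 -1.   ] F [ 0.4  1.  -1.1] op 0.0193
shift [-0.01 -0.31  0.61] turn 0.0 q6 -1.86
```

View pics/w10.png

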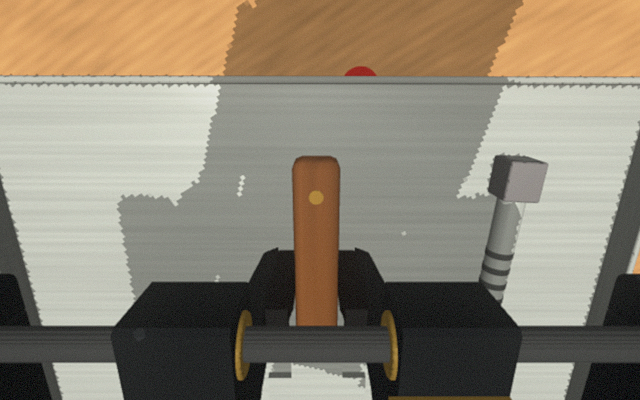

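```bash
python3 -m jog '[[0,-0.3,0.3,0,0],[0,-0.3,0.6,0,0],[0,-0.3,0.6,0,0],[0,-0.3,0.6,0,0.3],[0,-0.3,0.6,0,0.4],[0,-0.3,0.6,0,0.4],[0,-0.3,-3,0,0.4],[0,-0.3,-7,0,0.4],[0,-0.3,-12,0,0.4],[0,-0.3,-12,0,0.4]]'
cat > chk.py <<'E'
from h import *
def blobs(c):
    X=cloud(c); z=X[...,2]; d=X[...,:2]-T; a=d@tx; b=d@ty
    m=((z>.0075)&(z<.03)&(abs(a)<.097)&(abs(b)<.142)).astype(np.uint8)
    n,l,s,_=cv2.connectedComponentsWithStats(m)
    for i in range(1,n):
        if s[i,4]>60:
            k=l==i; q=np.c_[a[k],b[k]]*1000; print(s[i,4],[np.round(x,1).tolist() if not np.isscalar(x) else round(x,1) for x in cv2.minAreaRect(q.astype(np.float32))],'z',np.percentile(z[k],[50,98]).round(4))
E
python3 - <<'E'
from chk import *
st(); blobs(cam('wrist')); t=cam('top'); np.savez('top3.npz',**t); print('top'); blobs(t)
g,a=wood(t,(250,290,140,205),.012,.085,.1,(14,60,60),(30,128,255))
X=cloud(t);z=X[...,2]; m=(X[...,0]>.5)&(X[...,0]<.75)&(X[...,1]>.08)&(X[...,1]<.21)&(z>.008)&(z<.03)
n,l,s,_=cv2.connectedComponentsWithStats(m.astype(np.uint8))
for i in range(1,n):
    if s[i,4]>60: print(s[i],cv2.minAreaRect((X[l==i][:,:2]*1000).astype(np.float32)))
E
```

```text
time: 29.05
ee_pos: [0.4643, -0.3374, 0.1452]
tcp_rot: [0.265, 0.964, -0.003, 0.005]
wrist_force: [0.9, -0.6, 0.1]
opening: 0.0352
t 29.05 p [ 0.4643 -0.3374  0.1452] x [-0.859  0.511 -0.011] y [ 0.511  0.859 -0.003] z [ 0.008 -0.009 -1.   ] F [ 0.9 -0.6  0.1] op 0.0352
5566 [[1.9, -1.0], [150.6, 49.8], 1.4] z [0.0156 0.0204]
2791 [[3.2, 89.4], [16.6, 148.8], 87.3] z [0.0168 0.0202]
top
249 [[4.1, 89.5], [18.1, 149.4], 87.2] z [0.017  0.0221]
62 [[73.4, 0.7], [48.0, 23.1], 68.9] z [0.0134 0.0176]
156 [[-46.7, 1.1], [20.5, 66.9], 88.8] z [0.0187 0.0231]
ctr [0.6159 0.1785] LxW 0.0984 14.8 yaw -8.4 grip [0.65   0.1735] 167
[259 142  17  58 434] ((651.003662109375, 172.602294921875), (30.173583984375, 168.94680786132812), 81.80323028564453)
```

```bash
python3 -c "
from h import *
rel([.636,.1747,.14],np.radians(81.8))"
```

```text
shift [11.18 52.73 -0.12] turn -0.394 q6 -1.87
```

```bash
python3 -m jog '[[1,4.5,0,-0.05,0.4],[2,9.2,0,-0.1,0.4],[3,13.9,0,-0.15,0.4],[4,18.6,0,-0.2,0.4],[5,23.3,0,-0.25,0.4],[6,28,0,-0.3,0.4],[7,32.7,0,-0.35,0.4],[8,37.4,0,-0.39,0.4],[9,42,0,-0.39,0.4],[10,46.6,0,-0.39,0.4]]'
python3 -m jog '[[0.6,3,0,0,0.45],[1.2,6,0,0,0.45],[1.2,6,0,0,0.45],[1.2,6,0,0,0.45]]'
python3 - <<'E'
from h import *
st(); c=cam('wrist'); X=cloud(c);z=X[...,2]; m=(X[...,0]>.5)&(X[...,0]<.75)&(X[...,1]>.08)&(X[...,1]<.215)&(z>.006)&(z<.03)
n,l,s,_=cv2.connectedComponentsWithStats(m.astype(np.uint8))
for i in range(1,n):
    if s[i,4]>200: print(s[i],cv2.minAreaRect((X[l==i][:,:2]*1000).astype(np.float32)))
rel([.636,.1747,.04],np.radians(81.8))
E
```

```text
time: 30.15
ee_pos: [0.6143, 0.1182, 0.1366]
tcp_rot: [0.073, 0.997, -0.0, -0.002]
wrist_force: [1.1, -0.4, 0.4]
opening: 0.0354
time: 30.55
ee_pos: [0.611, 0.1773, 0.137]
tcp_rot: [0.073, 0.997, -0.0, -0.001]
wrist_force: [0.3, 0.6, -0.6]
opening: 0.0396
t 30.55 p [0.611  0.1773 0.137 ] x [-0.989  0.145  0.003] y [ 0.145  0.989 -0.001] z [-0.003 -0.001 -1.   ] F [ 0.3  0.6 -0.6] op 0.0396
[ 301  134   36  191 4792] ((651.4130859375, 172.84799194335938), (29.97027015686035, 169.89955139160156), 81.56455993652344)
shift [-2.5   0.19  9.73] turn -0.004 q6 -1.33
```

```bash
python3 -m jog '[[-2,0.2,2,0,0.4],[-2.5,0.2,5.5,0,0.4],[-2.5,0.2,9,0,0.4],[-2.5,0.2,9,0,0.4],[-2.5,0.2,9,0,0.4]]'
python3 -c "
from h import *
st(); rel([.636,.1747,.004],np.radians(81.6))"
```

```text
time: 31.1
ee_pos: [0.6368, 0.1746, 0.0492]
tcp_rot: [0.074, 0.997, -0.0, -0.0]
wrist_force: [-0.1, 0.6, 0.8]
opening: 0.0354
t 31.1 p [0.6368 0.1746 0.0492] x [-0.989  0.147  0.   ] y [ 0.147  0.989 -0.   ] z [-0. -0. -1.] F [-0.1  0.6  0.8] op 0.0354
shift [ 0.08 -0.    4.52] turn -0.001 q6 -1.33
```

```bash
python3 -m jog '[[0,0,2,0,0.4],[0,0,3.5,0,0.4],[0,0,4.5,0,0.4],[0,0,4.5,0,0.4],[0,0,4.5,0,0],[0,0,4.5,0,0],[0,0,4.5,0,0],[0,0,4.5,0,0]]' 40
python3 -m jog '[[0,0,-1,0,0],[0,0,-3,0,0],[0,0,-6,0,0],[0,0,-10,0,0],[0,0,-12,0,0],[0,0,-12,0,0]]'
python3 -c "
from h import *
st(); rel([*(T-.015*tx-.085*ty),.12],ta)"
```

```text
time: 31.9
ee_pos: [0.637, 0.1757, 0.0045]
tcp_rot: [0.073, 0.997, 0.0, 0.001]
wrist_force: [-0.3, 0.7, 3.0]
opening: 0.0152
time: 32.5
ee_pos: [0.6379, 0.1758, 0.1274]
tcp_rot: [0.073, 0.997, 0.001, 0.003]
wrist_force: [0.2, 0.0, -0.5]
opening: 0.0158
t 32.5 p [0.6379 0.1758 0.1274] x [-0.989  0.146 -0.006] y [0.146 0.989 0.001] z [ 0.006  0.001 -1.   ] F [ 0.2  0.  -0.5] op 0.0158
shift [ 12.44 -61.29   0.58] turn 0.39 q6 -1.33
```

```bash
python3 -m jog '[[0.5,-2.5,0,0.03,0],[1.2,-6.5,0,0.08,0],[2.1,-11,0,0.13,0],[3,-15.5,0,0.18,0],[3.9,-20,0,0.23,0],[4.8,-24.5,0,0.28,0],[5.8,-29,0,0.33,0],[6.8,-33.5,0,0.39,0],[7.8,-38,0,0.39,0],[8.7,-42.5,0,0.39,0]]'
python3 -c "
from h import *
st(); rel([*(T-.015*tx-.085*ty),.11],ta)"
```

```text
time: 33.5
ee_pos: [0.4868, -0.2333, 0.1224]
tcp_rot: [0.265, 0.964, 0.0, -0.001]
wrist_force: [-0.3, -0.6, -1.0]
opening: 0.0154
t 33.5 p [ 0.4868 -0.2333  0.1224] x [-0.859  0.511  0.002] y [0.511 0.859 0.   ] z [-0.002  0.001 -1.   ] F [-0.3 -0.6 -1. ] op 0.0154
shift [ -3.88 -18.53   1.23] turn -0.0 q6 -1.7
```

```bash
python3 -m jog '[[-1,-4.3,0,0,0],[-2,-8.8,0,0,0],[-3,-13.2,0,0,0],[-3.7,-16.6,0,0,0],[-3.9,-18.5,0,0,0],[-3.9,-18.5,3,0,0],[-3.9,-18.5,6,0,0],[-3.9,-18.5,9,0,0],[-3.9,-18.5,9,0,0],[-3.9,-18.5,9,0,0]]'
python3 -c "
from h import *
st(); rel([*(T-.015*tx-.085*ty),.0085],ta)
c=cam('wrist');save(c,'w11')"
```

```text
time: 34.5
ee_pos: [0.4275, -0.4105, 0.0338]
tcp_rot: [0.265, 0.964, 0.0, -0.0]
wrist_force: [-0.7, 0.5, 0.3]
opening: 0.0155
t 34.5 p [ 0.4275 -0.4105  0.0338] x [-0.86   0.511  0.001] y [0.511 0.86  0.   ] z [-0.     0.001 -1.   ] F [-0.7  0.5  0.3] op 0.0155
shift [ 0.09 -0.28  2.53] turn 0.001 q6 -2.0
```

```bash
python3 -m jog '[[0.1,-0.3,1,0,0],[0.1,-0.3,2,0,0],[0.1,-0.3,2.5,0,0],[0.1,-0.3,2.5,0,0]]'
python3 -m jog '[[0,0,0,0,0.3],[0,0,0,0,0.4],[0,0,0,0,0.4],[0,0,-3,0,0.4],[0,0,-7,0,0.4],[0,0,-12,0,0.4],[0,0,-16,0,0.4],[0,0,-16,0,0.4]]'
python3 - <<'E'
from chk import *
st(); blobs(cam('wrist')); t=cam('top'); np.savez('top4.npz',**t); print('top'); blobs(t); wheel(t,245,310,215,285)
E
```

```text
time: 34.95
ee_pos: [0.4247, -0.413, 0.0081]
tcp_rot: [0.265, 0.964, 0.0, -0.0]
wrist_force: [-0.1, 0.1, -0.7]
opening: 0.0156
time: 35.75
ee_pos: [0.4262, -0.4148, 0.1746]
tcp_rot: [0.265, 0.964, -0.003, 0.004]
wrist_force: [1.0, 0.2, -0.8]
opening: 0.0354
t 35.75 p [ 0.4262 -0.4148  0.1746] x [-0.859  0.511 -0.01 ] y [ 0.511  0.859 -0.004] z [ 0.006 -0.009 -1.   ] F [ 1.   0.2 -0.8] op 0.0354
4237 [[-0.6, -85.6], [30.0, 169.1], 89.8] z [0.0168 0.0186]
4832 [[1.4, 0.4], [149.7, 50.6], 0.3] z [0.015  0.0205]
2860 [[3.7, 89.9], [18.4, 149.9], 87.3] z [0.0167 0.0203]
top
251 [[2.0, 89.0], [23.8, 153.3], 89.4] z [0.0173 0.0232]
530 [[2.4, 0.7], [150.9, 50.4], 0.2] z [0.0155 0.0229]
286 [[0.3, -81.1], [169.7, 21.0], 4.5] z [0.0166 0.0211]
C [0.4255 0.1323] n 620 rad 0.0578 spoke world deg mod120 27.7 112
```

Run:
```python
from h import *
wheel(dict(np.load('top0.npz')),245,310,215,285)
t=dict(np.load('top4.npz')); s=cam('scene'); 
a=cv2.resize(t['p'][120:310,140:520],(800,400),interpolation=cv2.INTER_CUBIC); b=cam('wrist')['p'][:320]
b=cv2.resize(b,(400,200)); d=cv2.resize(s['p'][60:330,180:500],(237,200)); o=np.zeros((600,800,3),np.uint8); o[:400]=a; o[400:,:400]=b; o[400:,400:637]=d
cv2.imwrite('pics/final.png',o[:,:,::-1])
```

```text
C [0.4254 0.1324] n 615 rad 0.0577 spoke world deg mod120 -42.8 103
```

View pics/final.png

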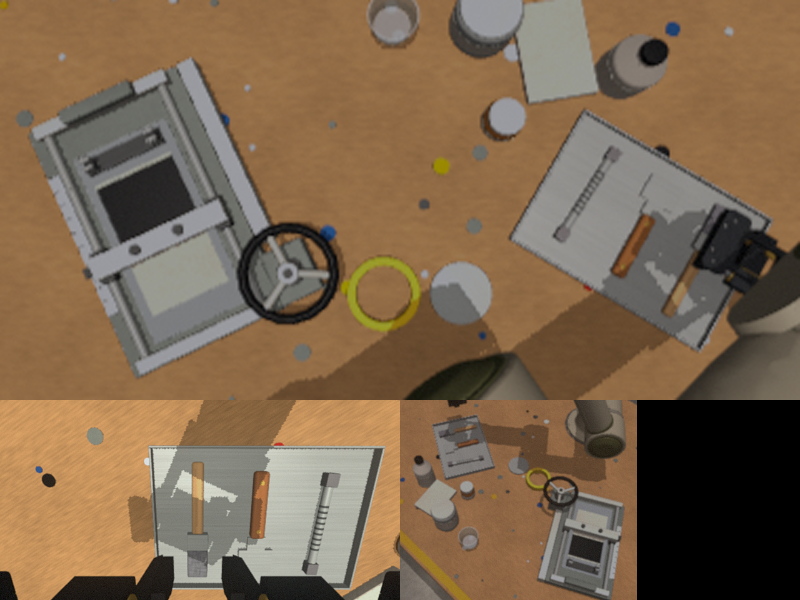

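```bash
python3 -c "
from h import *
st();print(env.finish_job())"
```

```text
t 35.95 p [ 0.4245 -0.4126  0.1671] x [-0.859  0.511  0.002] y [0.511 0.859 0.001] z [-0.002  0.002 -1.   ] F [-0.6  0.2  0.2] op 0.0351
the job is handed in; nothing more can be done
None
```

The job is done and handed in at 36 s on the robot's clock. Only the scraper and brush were there; I saw no paddle or ladle.

- **Carriage:** I wound it back with the handwheel in three grasps, about 7.15 rad clockwise. The close-up put the pointer 0.1 to 0.3 mm from the start line. The last spoke-angle check, from few pixels, put it about 0.5 mm beyond the line. These disagree slightly, and I left it as it was.
- **Wire bar:** It came straight up out of the clips afterwards. I let it drop about 2 cm into the tray, because the fingertips could not go lower with it held that deep. It lies about 3° askew.
- **Tray:** From the applicator end, the last depth check put the wire bar at y = +90 mm, the scraper at 0 and the brush at -86 mm. All lie flat and across the tray, with the scraper and brush handles towards the robot.
- **Other things:** In the last picture the jar had not moved by pixel measurement, and the other bench items looked where they had been. The gripper was open and clear above the tray.

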